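Set the stroke screw of the hand press

TASK

Stroke the small hand press first: push its lever down to the stop, then let it spring all the way back up. After that set the thumbscrew on top of the press: turn it clockwise (seen from above) until it seats, back it off a quarter turn, and finish still gripping it there without letting go. Leave the things standing round the press where they are.

Things in the scene. Friction and masses are not known exactly. Their poses are not given: they have to be found in the camera images.
- press: Grey hand press, fixed to the worktop: base plate 116 x 110 x 12 mm, column at the back, overhanging head with flat top 125 mm up, spanning x -31 to 55 mm and y -25 to 25 mm in the press's frame. Origin on the worktop, mid-plate; x (level) points from the lever's end towards the column, z up. Place and heading vary.
- lever_arm: The press's lever, a steel rod 12 mm thick with a rubber handle at its free end. Origin on the pivot, which is level along the press's y at (20, -60, 100) mm in the press's frame; the lever points to the press's -x and swings in the upright plane at y = -60 mm.
- lever_grip (a point): Middle of the lever's black rubber handle (46 mm long, 21 mm thick), on its axis, 125 mm from the pivot; 149 mm above the worktop at rest, 69 mm at the stop.
- lever (a joint): Angle of the lever (rad): 0 at rest, sloping up 0.40 rad above level; grows as it is pushed down, 0.65 at the stop (0.25 rad below level). A spring returns it; pushing at the handle takes about 3 N at the start and 8 N at the stop.
- wing: Flat steel wing of the thumbscrew, 46 mm long (its x), 10 mm thick (its y), from 138 to 164 mm above the worktop; grip it from above across the 10 mm. Origin on the screw's upright axis, 149 mm up; the axis is at (-10, 0) mm in the press's frame. A 25 mm collar lies below it on the head. It turns without rising or sinking. When seated its x points along the press's x.
- thumbscrew (a joint): Angle of the thumbscrew (rad): 0 when seated against its firm stop, grows as it is backed off (counter-clockwise from above), at most 3.1. It starts backed off by 0.7 to 1.9 and turns stiffly (0.05 N m of friction), staying where it is left. A quarter turn is 1.571.
- cup: White lidded sample cup, 42 mm wide, 41 mm tall, loose, beside the lever; origin at the centre of its underside. Leave it alone.
- bottle: White bottle, 38 mm wide, 82 mm tall, loose, behind the column; origin at the centre of its underside. Leave it alone.
- timer: Small white bench timer, 62 x 68 x 24 mm, loose, to the right of the press; origin at the centre of its underside. Leave it alone.
- slide_box: Small slide box, 30 x 82 x 28 mm, loose, at the right; origin at the centre of its underside. Leave it alone.

How it is judged:
By the outcome, as a careful person would: the job done as asked, in the order asked, and still so for the second after the job is handed in, while the arm keeps its last pose, push and grip.
It also fails if it takes over 56 s, if anything falls off the work surface, if the arm or the gripper's body presses on something with over 40 N, if the wrist force passes 120 N, or if a joint passes its speed limit or range.

ROBOT

A 7-joint arm with a two-finger parallel gripper is mounted at the origin on a cart in front of the work surface, level with it; the furniture and walls round the work are solid. World frame = base frame: x ahead of the robot, y to its left, z up, the work surface at z = 0. Lengths are in mm, angles in degrees, forces in N, time in s.
With the tool pointing down it reaches from about 400 to 875 mm from the base axis. Payload 19.3 kg.
Tool frame: the origin (TCP) lies midway between the tips of the shut fingers; the grasp point (between the pads) lies 19 mm behind it (ctrl.grip_depth is the distance from the TCP to the grasp point, in mm); z points along the fingers, y is the line along which they close (so a half turn about z gives the same grasp; the last joint's range is limited). The gripper opens to 85 mm and grips with 20 to 120 N. Pads are 22 mm wide; open, the fingers measure 114 mm over their backs; the gripper's body (76 mm by 85 mm) begins 54 mm behind the grasp point. The pads swing forward as they close: fully open they stand 13 mm farther back than shut.
Start: joints at [63.358, 29.874, -2.08, 91.645, 1.215, 58.505, -6.463], TCP at [240.362, -576.924, 231.291] pointing down, gripper open.
Joint ranges: [-166.77, 166.77], [-17.47, 122.26], [-85.68, 81.53], [9.62, 139.38], [-72.42, 252.41], [9.2, 110.78], [-144.41, 144.41]. Speed limits (degrees/s): [108.29, 108.29, 136.94, 136.94, 172.46, 172.46, 172.46].

INTERFACE

Orientations are given as [roll, pitch, yaw] about the fixed x, y, z axes, in that order (R = Rz(yaw) Ry(pitch) Rx(roll)).
In Python, from station import ctrl, grab_frame, camera_info, nets gives the robot as it stands. The module is installed in compiled form; this text tells all that it offers.
- The arm moves only by the shell command python3 -m creep 'ROWS' [FORCE]. ROWS is text: rows parted by semicolons, each of 5 numbers parted by spaces: the shift along the tool's x, y, z in mm, then the turn about the tool's z in rad, then the opening, from -1 (shut) to 1 (fully open), so that 0 is half open. A call has 1 to 10 rows; each row is the pose to reach, as a shift and turn from the pose commanded when the call began, along the tool's axes at that moment; what a row does not reach only later rows make up. A row lasts 1/8 s, in which the tool goes at most 62.5 mm and 10.7 degrees, less where a joint would pass 70% of its speed; a pose out of reach is approached as far as the arm can. A call with a gripper value outside its range is refused whole. The fingers move at their own pace and stop on an object; FORCE is the grip in N (left out, the last holds). Time passes only in rows, so rows that repeat a pose let the fingers close. It gives the time, the measured TCP pose, the force, the opening and the grip force at its end, in the units of the state.
- ctrl.state(): the state, without advancing time (a new reading comes with each control period).
- grab_frame(name): name is "scene" or "side" or "wrist"; returns the picture (480x640x3 uint8, red, green, blue); there is no depth.
- camera_info(name): a dict with "camera_matrix" (3x3 intrinsics, pixels), "R" (3x3) and "t" (3): a world point X has camera coordinates R X + t; the wrist camera has in their place "T_tool_cam" (4x4, takes a point from camera to tool coordinates, whose origin is the TCP and whose axes are the flange's). Camera axes: x right, y down, z forward; pixel columns grow to the right and rows downward; lengths in mm; the calibration is good to about 2 mm. A picture is of the moment at which its call begins: read the wrist's pose just before it. camera_info takes no time and is no camera call.
- ctrl.hand_in(): hands the job in; it is judged then, once.
Trained networks look in the newest picture that a camera, given by its name, has taken for a name from the list of things; names that differ only in an ending like _2 or _b are one class to them, and where a whole thing is asked for, a point or a joint stands for the part that bears it (a point fixed in the world has none). Each returns a list of dicts, best first, with "p" (0 to 1); they miss things now and then, are a little off and sometimes report something else, mostly with a low value. They report only what shows in the picture. A call takes as long as a camera call.
- nets.search_frame(camera, thing): "at" ([x, y, z] in mm, in world coordinates, good to about 4 mm: the middle of the surface that is visible of it).
- nets.mark_of(camera, thing): "at" ([x, y, z] in mm, in world coordinates, good to about 4 mm: a listed point, or the origin of a listed thing).
The state is a dict: "time_s": time; "joint_pos": joint angles; "qvel": joint speeds; "tau": joint torques, N m; "eef_pos": TCP position; "eef_rot": TCP orientation; "contact_force": force on the tool from outside, world axes, zero at the start; "ft_torque": the same for the moment, N m; "width": finger opening in mm; "gripper_force": force on a finger pad.
Only numpy, scipy, OpenCV 4.12 (cv2) and the standard library are available. Lean on these libraries where they do the work, as an engineer would, in place of code of your own. Each camera call takes 0.05 s, during which the arm holds its last target. There are 200 camera calls.

## Working session

There is one attempt and no reset: what is moved stays moved. The work goes in short steps, Python scripts to look and compute and a shell command to move; the robot and the scene stay as the last step left them, time stands still between calls to the robot, and variables do not carry over. Pictures are saved under pics/ and viewed, at most 10 in all, crops included, and the job is handed in when it is done.

```bash
mkdir -p pics; python3 - <<'E'
from station import *
import cv2,numpy as np
s=ctrl.state();print({k:s[k] for k in('time_s','eef_pos','eef_rot','width')},ctrl.grip_depth)
for c in('scene','side'):
    f=grab_frame(c);cv2.imwrite(f'pics/{c}1.png',f[:,:,::-1])
    for t in('press','lever_grip','lever_arm','wing','cup','bottle','timer','slide_box'):
        print(c,t,[(np.round(d['at']),round(d['p'],2)) for d in nets.mark_of(c,t)[:2]])
E
```

```text
{'time_s': 0.0, 'eef_pos': array([ 240.21997962, -576.63027708,  230.71484553]), 'eef_rot': array([-1.79933013e+02,  3.26936284e-03,  2.26179378e+01]), 'width': 85.4754290386242} 18.700000000000003
scene press [(array([513.,  74.,   4.]), 0.86)]
scene lever_grip [(array([502., -35., 151.]), 0.74), (array([506.,  69., 147.]), 0.23)]
scene lever_arm [(array([571.,  55.,  94.]), 0.76)]
scene wing [(array([507.,  68., 146.]), 0.48)]
scene cup [(array([435.,  20.,   1.]), 0.9)]
scene bottle [(array([598., 171.,   2.]), 0.72)]
scene timer [(array([ 507., -368.,    4.]), 0.75)]
scene slide_box [(array([ 562., -479.,    1.]), 0.65)]
side press []
side lever_grip []
side lever_arm []
side wing []
side cup []
side bottle []
side timer [(array([ 504., -370.,   -5.]), 0.58)]
side slide_box [(array([ 560., -484.,    3.]), 0.88)]
```

View pics/scene1.png

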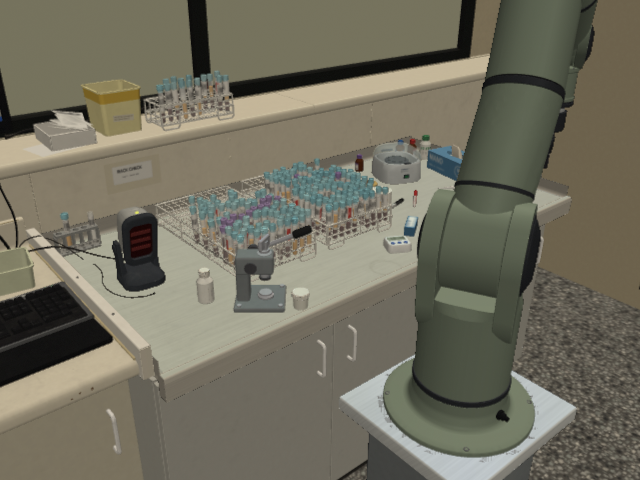

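View pics/side1.png

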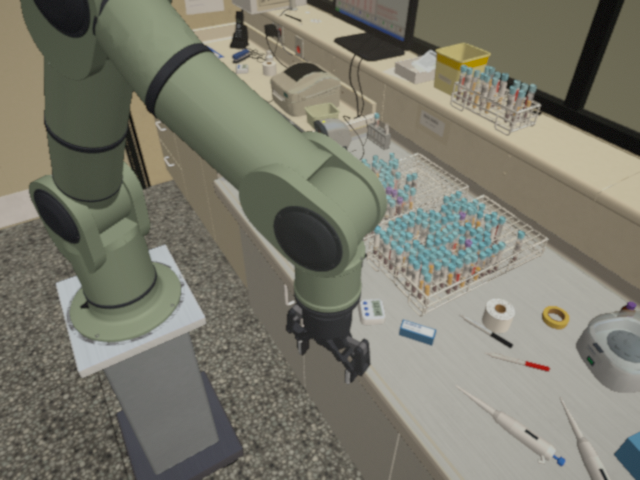

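The scene view shows the press at about (260,290), its black lever handle at (302,232), the cup at (300,298) and the bottle at (205,285). This agrees with the nets (press yaw ≈ 52°). The side view shows only the gripper at (330,340), the timer at (372,310) and the slide box at (417,330). I'll move above the press.

```bash
python3 -m creep '466 -442 -90 -1.31 -1;466 -442 -90 -1.31 -1;466 -442 -90 -1.31 -1;466 -442 -90 -1.31 -1;466 -442 -90 -1.31 -1;466 -442 -90 -1.31 -1;466 -442 -90 -1.31 -1;466 -442 -90 -1.31 -1;466 -442 -90 -1.31 -1;466 -442 -90 -1.31 -1' 40
```

```text
time_s: 2.15
eef_pos: [491.6, -9.3, 318.6]
eef_rot: [180.0, 0.0, 97.6]
contact_force: [1.3, -0.3, -0.1]
width: 0.0
gripper_force: 0.0
```

```bash
cat > h.py <<'E'
from station import *
import cv2,numpy as np
from scipy.spatial.transform import Rotation as Ro
def snap(name):
    s=ctrl.state();f=grab_frame('wrist');cv2.imwrite(f'pics/{name}.png',f[:,:,::-1])
    T=np.eye(4);T[:3,:3]=Ro.from_euler('xyz',s['eef_rot'],degrees=True).as_matrix();T[:3,3]=s['eef_pos']
    ci=camera_info('wrist');return f,T@np.array(ci['T_tool_cam']),np.array(ci['camera_matrix'])
def proj(P,C,K):
    q=np.linalg.inv(C)@np.append(P,1);q=K@q[:3];return q[:2]/q[2]
def back(u,v,z,C,K):
    d=C[:3,:3]@np.linalg.solve(K,[u,v,1]);return C[:3,3]+d*(z-C[2,3])/d[2]
E
python3 - <<'E'
from h import *
f,C,K=snap('w1');s=ctrl.state();print(s['eef_pos'],s['eef_rot'],C[:3,3].round(),C[:3,2].round(2))
for t in('press','lever_grip','lever_arm','wing','cup','bottle'):
    for d in nets.mark_of('wrist',t)[:2]: print(t,np.round(d['at'],1),round(d['p'],2),proj(d['at'],C,K).round())
E
```

```text
[493.98957786  -1.21067738 319.82855706] [ 1.79782132e+02 -1.66684236e-01  9.80669914e+01] [482.  64. 461.] [ 0.04 -0.29 -0.96]
press [514.4  77.9  -2.9] 0.6 [345. 126.]
lever_grip [499.3 -36.4 147.8] 0.96 [321. 253.]
lever_arm [571.1  54.7 101. ] 0.56 [408. 157.]
wing [511.2  72.  149.9] 0.9 [354. 128.]
cup [ 4.344e+02  2.130e+01 -1.000e-01] 0.87 [273. 165.]
bottle [497.7 -34.7 147.6] 0.61 [319. 251.]
bottle [595.5 174.6  -0.7] 0.59 [430.  46.]
```

View pics/w1.png

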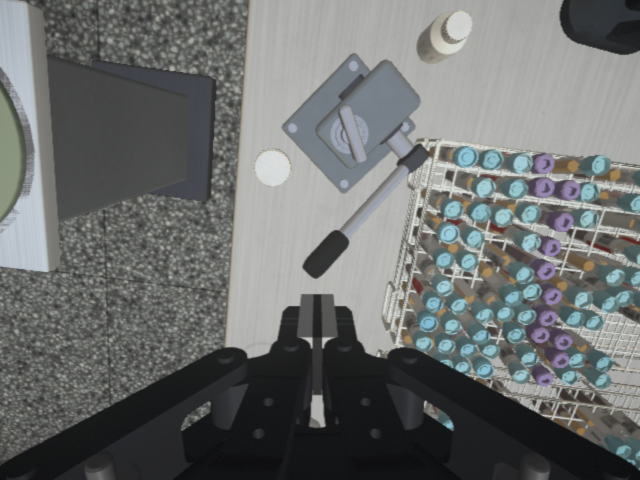

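The wrist view shows the handle from (345,240) to (313,270) and the wing from (343,108) to (360,160). The rack's near edge runs from about (425,140) to (388,320).

```bash
python3 - <<'E'
from h import *
s=ctrl.state()
T=np.eye(4);T[:3,:3]=Ro.from_euler('xyz',s['eef_rot'],degrees=True).as_matrix();T[:3,3]=s['eef_pos']
ci=camera_info('wrist');C=T@np.array(ci['T_tool_cam']);K=np.array(ci['camera_matrix'])
print(K[0,0])
a,b=back(343,108,164,C,K),back(360,160,164,C,K);print('wing',a,b,(a+b)/2,np.degrees(np.arctan2(*(a-b)[1::-1])))
print('handle',back(345,238,151,C,K),back(313,270,145,C,K))
p,q=back(415,157,100,C,K),back(328,253,149,C,K);print(np.degrees(np.arctan2(*(p-q)[1::-1])))
for z in(0,60,100):print('rack',z,back(388,320,z,C,K),back(410,240,z,C,K))
# base plate bolts/corners
for u,v in((353,57),(283,127),(343,192)):print(back(u,v,12,C,K))
E
```

```text
369.5398565093067
wing [498.64306485  82.06815747 164.        ] [517.64577901  46.02337647 164.        ] [508.14442193  64.04576697 164.        ] 117.79808079575834
handle [517.22715034 -21.63489862 151.        ] [493.71066074 -56.91992134 145.        ]
51.393276973715125
rack 0 [ 611.66970152 -170.48387489    0.        ] [618.39981264 -53.39620947   0.        ]
rack 60 [ 594.73363941 -140.34777794   60.        ] [600.58652272 -38.52175602  60.        ]
rack 100 [ 583.44293134 -120.25704665  100.        ] [588.71099611 -28.60545372 100.        ]
[510.20859167 146.47482232  12.        ]
[441.72362831  63.50066     12.        ]
[521.87049454  -1.66815685  12.        ]
```

```bash
python3 -m creep '-47 -4 50 0 -1;-47 -4 110 0 -1;-47 -4 125 0 -1;-47 -4 125 0 -1;-47 -4 125 0 -1'
```

```text
time_s: 3.12
eef_pos: [494.5, -57.9, 195.0]
eef_rot: [179.9, 0.0, 97.7]
contact_force: [-0.2, -0.5, -0.3]
width: 0.0
gripper_force: 0.0
```

```bash
python3 -m creep '20 11 15 0 -1;20 11 25 0 -1;20 11 35 0 -1;20 11 45 0 -1;20 11 55 0 -1;20 11 65 0 -1;20 11 75 0 -1;20 11 75 0 -1'
```

```text
time_s: 4.12
eef_pos: [501.4, -36.9, 117.4]
eef_rot: [-180.0, -0.0, 97.7]
contact_force: [-1.2, -3.7, 4.9]
width: -0.3
gripper_force: 2.4
```

```bash
python3 -m creep '0 0 10 0 -1;0 0 20 0 -1;0 0 28 0 -1;0 0 32 0 -1;0 0 34 0 -1;0 0 34 0 -1;0 0 34 0 -1'; python3 -m creep '0 0 2 0 -1;0 0 2 0 -1;0 0 2 0 -1'
```

```text
time_s: 5.0
eef_pos: [502.2, -36.5, 84.5]
eef_rot: [179.9, -0.0, 97.7]
contact_force: [-0.1, -1.1, 7.1]
width: 0.2
gripper_force: 3.5
time_s: 5.38
eef_pos: [502.4, -36.4, 82.6]
eef_rot: [179.9, -0.0, 97.7]
contact_force: [-0.8, -0.2, 9.0]
width: 0.3
gripper_force: 4.6
```

```bash
python3 -m creep '0 0 2 0 -1;0 0 2 0 -1;0 0 2 0 -1'; python3 -m creep '0 0 2 0 -1;0 0 2 0 -1;0 0 2 0 -1'
```

```text
time_s: 5.75
eef_pos: [502.8, -36.3, 81.7]
eef_rot: [179.8, 0.0, 97.7]
contact_force: [-6.0, 0.2, 34.6]
width: -0.3
gripper_force: 17.6
time_s: 6.12
eef_pos: [503.2, -36.3, 80.8]
eef_rot: [179.8, 0.1, 97.7]
contact_force: [-14.9, 0.0, 65.3]
width: 0.0
gripper_force: 32.9
```

Stop reached (force jump). Now let it spring back.

```bash
python3 -m creep '0 0 -6 0 -1;0 0 -20 0 -1;0 0 -35 0 -1;0 0 -50 0 -1;0 0 -65 0 -1;0 0 -80 0 -1;0 0 -95 0 -1;0 0 -140 0 -1;0 0 -160 0 -1;0 0 -160 0 -1'
python3 - <<'E'
from h import *
f,C,K=snap('w2')
for t in('lever_grip','wing'):
    for d in nets.mark_of('wrist',t)[:2]: print(t,np.round(d['at'],1),round(d['p'],2),proj(d['at'],C,K).round())
E
```

```text
time_s: 7.38
eef_pos: [501.9, -37.1, 239.4]
eef_rot: [179.9, 0.0, 97.6]
contact_force: [0.3, -0.2, -0.1]
width: -0.1
gripper_force: 0.0
lever_grip [496.6 -36.6 145. ] 0.85 [308. 247.]
wing [510.3  69.8 148.8] 0.76 [354.  78.]
```

```bash
python3 -m creep '50 10 0 -0.18 0;102 20 0 -0.35 0;102 20 0 -0.35 0;102 20 0 -0.35 0;102 20 0 -0.35 0'
python3 - <<'E'
from h import *
f,C,K=snap('w3');s=ctrl.state();print(s['eef_pos'],s['eef_rot'],s['width'])
for t in('lever_grip','wing'):
    for d in nets.mark_of('wrist',t)[:2]: print(t,np.round(d['at'],1),round(d['p'],2),proj(d['at'],C,K).round())
print([ (u,v,back(u,v,164,C,K).round(1)) for u,v in((320,240),(300,200),(300,280))])
E
```

```text
time_s: 8.15
eef_pos: [507.7, 65.8, 237.6]
eef_rot: [-179.9, 0.0, 117.6]
contact_force: [-0.3, -0.1, 0.7]
width: 42.5
gripper_force: 0.0
[507.77606851  65.848204   237.7679232 ] [-1.79964613e+02  6.17957178e-03  1.17611086e+02] 42.843112974253465
wing [510.   73.2 150.4] 0.62 [325. 243.]
wing [432.5  23.9   0.5] 0.3 [234. 210.]
[(320, 240, array([504.4,  77.2, 164. ])), (300, 200, array([482.6,  93.5, 164. ])), (300, 280, array([505.5,  48.3, 164. ]))]
```

View pics/w3.png

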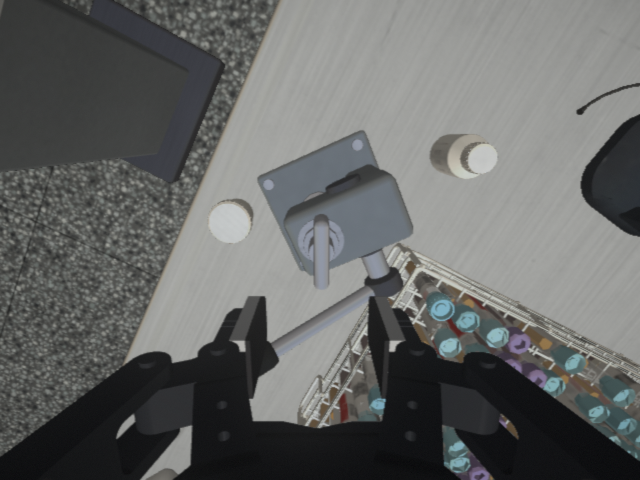

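The wing runs from (320,216) to (321,286), aligned with the tool and about 5 mm ahead of it. The lever is raised and the pads are at u≈265/369.

```bash
python3 -m creep '5 2.5 40 0 0;5 2.5 75 0 0;5 2.5 90 0 0;5 2.5 94 0 0;5 2.5 94 0 0;5 2.5 94 0 0'
```

```text
time_s: 9.05
eef_pos: [508.2, 72.5, 145.0]
eef_rot: [179.9, 0.0, 117.7]
contact_force: [0.3, -1.0, -0.3]
width: 43.0
gripper_force: 0.0
```

```bash
python3 -m creep '0 0 1 0 -0.5;0 0 1 0 -0.7;0 0 1 0 -1;0 0 1 0 -1;0 0 1 0 -1;0 0 1 0 -1' 25
python3 -c "
from h import *
s=ctrl.state();print(s['contact_force'],s['ft_torque'],s['eef_pos'],s['width'])"
```

```text
time_s: 9.8
eef_pos: [507.4, 72.3, 143.3]
eef_rot: [-180.0, 0.0, 117.7]
contact_force: [-3.9, -3.2, 8.0]
width: 9.4
gripper_force: 26.3
[-3.880602   -3.24847656  7.95409292] [-0.39870237  0.97743831 -0.03006923] [507.35710172  72.27113389 143.27688649] 9.407675187733263
```

```bash
python3 -m creep '0 -1.2 -0.5 0.1 -1;0 -1.2 -0.5 0.2 -1;0 -1.2 -0.5 0.3 -1;0 -1.2 -0.5 0.4 -1;0 -1.2 -0.5 0.5 -1;0 -1.2 -0.5 0.5 -1' 40
python3 -c "
from h import *
s=ctrl.state();print(s['contact_force'],s['ft_torque'],s['eef_pos'],s['width'])"
```

```text
time_s: 10.55
eef_pos: [509.6, 72.8, 143.6]
eef_rot: [179.7, -0.1, 89.0]
contact_force: [24.7, 4.2, -25.4]
width: 8.9
gripper_force: 39.7
[ 24.73282219   4.22177332 -25.42197662] [ 0.90770239 -5.2013052   0.0903334 ] [509.56713693  72.83768522 143.58793757] 8.929277338760107
```

```bash
python3 -m creep '0 1 0.8 0 -1;0 1.2 0.8 0 -1;0 1.2 0.8 0 -1' 30
python3 -c "
from h import *
s=ctrl.state();print(s['contact_force'],s['ft_torque'],s['eef_pos'],s['eef_rot'],s['width'])"
```

```text
time_s: 10.92
eef_pos: [509.7, 72.8, 143.4]
eef_rot: [179.8, -0.1, 89.1]
contact_force: [9.3, 3.6, -1.7]
width: 9.2
gripper_force: 43.3
[ 9.29610812  3.60921597 -1.70500128] [ 7.35896942e-01 -2.08261057e+00 -1.62305998e-03] [509.74358197  72.81940536 143.43794616] [ 1.79775174e+02 -1.05208551e-01  8.91009716e+01] 9.24113569203646
```

```bash
python3 -m creep '0 0.7 0 0 -0.6;0 0.7 0 0 -0.6;-4 0.7 0 0 -0.6;-4 0.7 0 0 -0.6;-4 0.7 0 0 -1;-4 0.7 0 0 -1;-4 0.7 0 0 -1' 30
python3 -m creep '0 0 0 0.1 -1;0 0 0 0.2 -1;0 0 0 0.3 -1;0 0 0 0.3 -1' 30
python3 -c "
from h import *
s=ctrl.state();print(s['contact_force'],s['ft_torque'],s['eef_pos'],s['eef_rot'],s['width'])"
```

```text
time_s: 11.8
eef_pos: [509.6, 67.6, 143.0]
eef_rot: [179.9, -0.0, 89.1]
contact_force: [7.9, -2.4, -2.7]
width: 9.2
gripper_force: 35.0
time_s: 12.3
eef_pos: [509.6, 67.6, 143.0]
eef_rot: [179.9, -0.0, 71.8]
contact_force: [7.7, -3.0, -3.8]
width: 9.0
gripper_force: 34.8
[ 7.72404278 -2.97275261 -3.77808456] [-0.52442251 -1.63882449 -0.06694711] [509.63051362  67.63286288 142.97984913] [ 1.79877859e+02 -3.66977287e-02  7.17743995e+01] 9.03604092807796
```

```bash
python3 -m creep '0 0.3 0 0.1 -1;0 0.3 0 0.2 -1;0 0.3 0 0.28 -1;0 0.3 0 0.28 -1' 
python3 -c "
from h import *
s=ctrl.state();print(s['contact_force'],s['ft_torque'],s['eef_pos'],s['eef_rot'],s['width'])"
python3 -m creep '0 0 0 0.05 -1;0 0 0 0.05 -1;0 0 0 0.05 -1' 
python3 -c "
from h import *
s=ctrl.state();print(s['contact_force'],s['ft_torque'],s['eef_pos'],s['eef_rot'],s['width'])"
```

```text
time_s: 12.8
eef_pos: [509.7, 67.7, 143.0]
eef_rot: [179.9, -0.1, 55.8]
contact_force: [6.1, -2.6, -1.7]
width: 9.0
gripper_force: 35.1
[ 6.11940495 -2.5956891  -1.695447  ] [-0.40872977 -1.22687767 -0.03171572] [509.68049972  67.6732928  142.99034403] [ 1.79911454e+02 -5.83587985e-02  5.57604340e+01] 9.045538686462628
time_s: 13.18
eef_pos: [509.7, 67.7, 143.0]
eef_rot: [179.9, -0.1, 53.0]
contact_force: [6.4, -2.3, -1.5]
width: 8.9
gripper_force: 35.1
[ 6.3831075  -2.26941563 -1.45491127] [-0.35797747 -1.16902354 -0.0591403 ] [509.72105964  67.65124243 142.97463126] [ 1.79919760e+02 -7.01983598e-02  5.29643670e+01] 8.945690738114756
```

```bash
for i in 1; do python3 -m creep '0 0 0 0.03 -1;0 0 0 0.03 -1;0 0 0 0.03 -1' 
P='from h import *
s=ctrl.state();print(s["contact_force"],s["ft_torque"][2],s["eef_rot"],s["width"])'
python3 -c "$P"
python3 -m creep '0 0 0 0.03 -1;0 0 0 0.03 -1;0 0 0 0.03 -1'; python3 -c "$P"
python3 -m creep '0 0 0 0.03 -1;0 0 0 0.03 -1;0 0 0 0.03 -1'; python3 -c "$P"; done
```

```text
time_s: 13.55
eef_pos: [509.7, 67.6, 143.0]
eef_rot: [179.9, -0.1, 51.2]
contact_force: [6.4, -0.8, -1.6]
width: 9.4
gripper_force: 35.1
[ 6.41280526 -0.84862079 -1.59727467] -0.05179787232909525 [ 1.79925448e+02 -6.91432444e-02  5.12460421e+01] 9.44322996984836
time_s: 13.92
eef_pos: [509.7, 67.6, 143.0]
eef_rot: [179.9, -0.1, 49.6]
contact_force: [5.4, -2.8, -1.8]
width: 9.1
gripper_force: 40.2
[ 5.39701671 -2.84970551 -1.76245218] 0.7424186089595134 [ 1.79913227e+02 -6.67041730e-02  4.95806613e+01] 9.053207671559372
time_s: 14.3
eef_pos: [509.7, 67.6, 143.0]
eef_rot: [179.9, -0.1, 47.9]
contact_force: [6.0, -3.5, -0.4]
width: 9.1
gripper_force: 52.5
[ 6.03860358 -3.46520609 -0.44046215] 1.1356905588859167 [ 1.79906551e+02 -6.72837389e-02  4.78908549e+01] 9.073441115644878
```

```bash
P='from h import *
s=ctrl.state();print(s["contact_force"],s["ft_torque"][2],s["eef_rot"],s["width"])'
python3 -m creep '0 0.3 0 -0.05 -1;0 0.3 0 -0.05 -1;0 0.3 0 -0.05 -0.7;0 0.3 0 -0.05 -0.7;0 0.3 0 -0.05 -1;0 0.3 0 -0.05 -1;0 0.3 0 -0.05 -1;0 0.3 0 -0.05 -1' 35; python3 -c "$P"
python3 -m creep '0 0 0 0.02 -1;0 0 0 0.02 -1;0 0 0 0.02 -1'; python3 -c "$P"
```

```text
time_s: 15.3
eef_pos: [509.3, 67.2, 142.8]
eef_rot: [180.0, -0.0, 50.7]
contact_force: [3.8, -3.5, -0.3]
width: 8.9
gripper_force: 39.1
[ 3.80070973 -3.52176646 -0.31874444] 0.26599934547457127 [ 1.79955119e+02 -2.79810847e-03  5.06640905e+01] 8.899176107420997
time_s: 15.68
eef_pos: [509.3, 67.2, 142.8]
eef_rot: [180.0, 0.0, 49.6]
contact_force: [3.8, -5.1, 0.4]
width: 9.0
gripper_force: 43.6
[ 3.80093702 -5.11839909  0.44748862] 0.6596119931602749 [1.79951854e+02 3.57264826e-03 4.95507272e+01] 9.034553770398771
```

```bash
P='from h import *
s=ctrl.state();print(s["contact_force"],s["ft_torque"][2],s["eef_rot"],s["width"],s["joint_pos"])'
python3 -m creep '0 0 0 -0.1 -1;0 0 0 -0.2 -1;0 0 0 -0.3 -1;0 0 0 -0.4 -1;0 0 0 -0.5 -1;0 0 0 -0.6 -1;0 0 0 -0.7 -1;0 0 0 -0.8 -1;0 0 0 -0.8 -1'; python3 -c "$P"
```

```text
time_s: 16.8
eef_pos: [509.7, 67.0, 142.8]
eef_rot: [179.9, 0.0, 95.4]
contact_force: [6.3, -3.5, -1.3]
width: 9.0
gripper_force: 38.7
[ 6.27475778 -3.49959733 -1.32425735] 0.02512956544683866 [1.79938952e+02 1.64379012e-02 9.54165090e+01] 9.018430156178816 [  7.93901519  29.19414812 -29.30884961 111.91353516  20.19909109
  43.86590594 -27.59422817]
```

```bash
P='from h import *
s=ctrl.state();print(s["contact_force"],s["ft_torque"][2],s["eef_rot"],s["width"],s["joint_pos"])
f,C,K=snap("w4")'
python3 -m creep '0 0.3 0 -0.1 -1;0 0.3 0 -0.2 -1;0 0.3 0 -0.3 -1;0 0.3 0 -0.4 -1;0 0.3 0 -0.5 -1;0 0.3 0 -0.6 -1;0 0.3 0 -0.7 -1;0 0.3 0 -0.8 -1;0 0.3 0 -0.8 -1;0 0.3 0 -0.8 -1'; python3 -c "$P"
```

```text
time_s: 18.05
eef_pos: [510.1, 67.2, 142.9]
eef_rot: [180.0, 0.1, 141.2]
contact_force: [7.7, -2.6, -2.0]
width: 9.0
gripper_force: 38.6
[ 7.74366012 -2.64520631 -2.0230842 ] 0.058166904657088084 [1.79960535e+02 6.55023947e-02 1.41167454e+02] 9.04658158837673 [ 16.07862577  31.77147395 -40.76111548 111.4650673   28.12554246
  46.92864884  10.98224113]
```

View pics/w4.png

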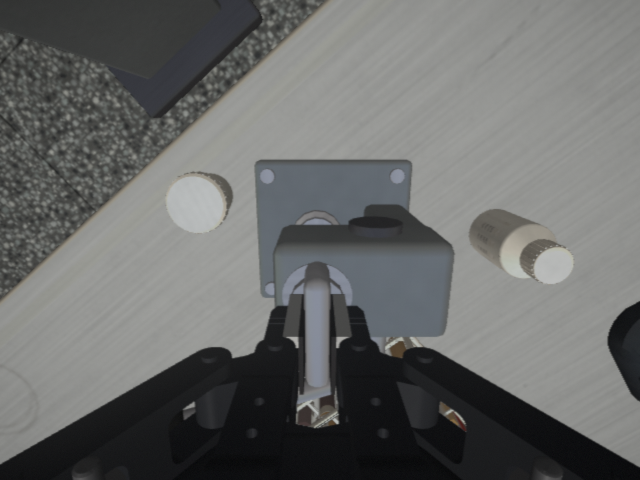

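The wing is gripped between the pads at (317,325), square to the press body, and the cup and bottle haven't moved.

```bash
python3 - <<'E'
from h import *
grab_frame('scene')
print([(np.round(d['at']),d['p']) for t in('lever_grip','cup','bottle','timer') for d in nets.mark_of('scene',t)[:1]])
print(ctrl.hand_in())
E
```

```text
[(array([503., -35., 151.]), 0.79), (array([438.,  21.,   1.]), 0.78), (array([598., 176.,  -1.]), 0.67), (array([ 504., -367.,    2.]), 0.74)]
the job is handed in; nothing more can be done
None
```

I pushed the lever to its stop and it sprang back up. The thumbscrew is seated, then backed off a quarter turn, and still gripped. The force read 65 N at the lever stop, more than intended. The job is handed in at about 18 s, and no verdict was shown.

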